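# Seat the drive unit in the corner of the tooling plate

## Task

On the tooling plate, push the drive unit with the round housing along the plate with the fingertips until its foot plate is flush against the long fence and also up against the end stop block, so that it sits square in that corner ready for clamping. Push it gently and only slide it: do not pick it up or tip it. Leave the other loose things where they are, and finish with the hand clear.

Things in the scene. Friction and masses are not known exactly. Their poses are not given: they have to be found in the camera images.
- drive: drive unit to push: aluminium foot plate 80 mm (x) by 90 mm (y), 18 mm thick, with an upright round housing, 60 mm diameter, on its middle; 57 mm high in all; 0.45 to 0.85 kg. Starts within 20 degrees of the fixture's axes; its 90 mm side goes to the fence, its 80 mm side to the stop. Push on the foot plate, with less than 80 N. Origin: centre of underside
- fixture: tooling plate, fixed: dark steel with small holes, 260 mm (x) by 390 mm (y) by 15 mm thick. The fence is a steel bar along its far side, 350 mm long (y), 20 mm thick, 25 mm high above the plate; its face towards the robot is the plane x = +90 mm here. Origin: centre of the plate's underside; x points to the fence, z up
- stop: end stop: steel block, 50 mm (x) by 24 mm (y), 26 mm high with its screw heads, fixed on the plate, one end touching the fence, near the fence's left or right end. Its stopping face is the one towards the fence's middle, 12 mm from its origin along y. Axes parallel to the fixture's. Origin: centre of underside, on the plate's top
- clamp_stud: clamp stud with a black star knob, 33 mm diameter, 45 mm high, fixed upright on the plate near the fence's other end. Not a stop: nothing goes against it. Origin: centre of underside, on the plate's top
- spare: spare drive unit: same 80 x 90 x 18 mm foot plate, but with a square housing on top, 50 mm high overall, loose on the table. A bystander. Origin: centre of its underside
- standoff: round steel standoff, 18 mm diameter, 34 mm high, standing loose on the tooling plate near one of its front corners. A bystander. Origin: centre of its underside
- bracket: small aluminium angle bracket, 36 x 30 mm, 35 mm high, standing loose on the tooling plate near the other front corner. A bystander. Origin: centre of its underside
- square: engineer's square, 90 mm stock 16 mm thick and 110 mm blade, lying loose on the table. A bystander. Origin: underside of the stock, at its middle
- tape: roll of amber tape, 80 mm diameter, 24 mm high, lying loose on the table. A bystander. Origin: centre of its underside
- solvent: white plastic bottle, 56 mm diameter, 130 mm high, standing loose on the table. A bystander. Origin: centre of its underside
- driver: screwdriver with black handle, 190 mm long, lying loose on the table along its x, 30 mm thick at most. A bystander. Origin: underside, about its middle
There are look-alikes about, which are no part of the job. What is shaped like the drive but orange or yellow is not meant.

How it is judged:
At the end, for the whole second after the job is handed in: The drive unit rests on the tooling plate, its foot plate within 3 mm of the fence's face and within 3 mm of the end stop's inner face, square to the fence within 2 degrees, at rest (x of drive in the frame of fixture between 0.047 and 0.053 m and y of drive in the frame of stop between -0.06 and 0.06 m and y of drive in the frame of fixture between -0.12 and 0.12 m and angle between the x axis of drive and the x axis of fixture, either way round below 0.035 rad and z of drive in the frame of fixture below 0.018 m and linear speed of drive below 0.01 m/s); the robot touches nothing.
It fails at once if the drive unit is lifted (more than 6 mm off the plate) or tipped (z of drive in the frame of fixture above 0.021 m or angle between drive's own z axis and vertical above 0.12 rad).
It fails at once if the drive unit is pushed or squeezed with more than 80 N (contact force between the fingers and drive above 80 N).
It fails at once if another loose thing is moved by more than 12 mm (distance of any of spare, standoff, bracket, square, tape, solvent, driver from where it was at the start of the episode above 0.012 m).
It also fails if it takes over 61 s, if anything falls off the work surface, if the arm or the gripper's body presses on something with over 40 N, if the wrist force passes 120 N, or if a joint passes its speed limit or range.

## Robot

A 7-joint arm with a two-finger parallel gripper is mounted at the origin on the work surface. World frame = base frame: x ahead of the robot, y to its left, z up, the work surface at z = 0. Lengths are in m, angles in rad, forces in N, time in s.
With the tool pointing down it reaches from about 0.425 to 0.875 m from the base axis. Payload 8.4 kg.
Tool frame: the origin (TCP) lies between the finger pads; the fingertips stand bot.nose_length ahead of it and the grasp point (between the pads) lies 5 mm behind it (bot.nose_length is the distance from the TCP to the fingertips, in m); z points along the fingers, y is the line along which they close (so a half turn about z gives the same grasp; the last joint's range is limited). The gripper opens to 87 mm and grips with 3 to 60 N. Pads are 19 mm wide; open, the fingers measure 117 mm over their backs; the gripper's body (75 mm by 190 mm) begins 51 mm behind the grasp point.
Start: joints at [-1.346, 0.333, 0.04, 1.465, -0.013, 1.343, -0.059], TCP at [0.207, 0.616, 0.237] pointing down, gripper open.
Joint ranges: [-2.58, 2.58], [-0.38, 2.09], [-1.3, 1.39], [0.25, 2.4], [-1.5, 4.64], [0.08, 2.09], [-2.65, 2.65]. Speed limits (rad/s): [2.22, 2.22, 2.79, 2.79, 3.14, 3.14, 3.14].

## Interface

Orientations are given as a unit quaternion [x, y, z, w].
In Python, from bench import bot, get_image, camera_params gives the robot as it stands.
- The arm moves only by the tool play_rows, never from a script. Its argument "motion" is a list of rows, each an object of numbers: "ax", "ay", "az": the turn, a rotation vector about the tool's x, y, z in rad; "x", "y", "z": the shift along the tool's x, y, z in mm; "gripper": the finger opening in mm, from 0 to 87. In form: [{"ax": .., "ay": .., "az": .., "x": .., "y": .., "z": .., "gripper": ..}, ...]. A call has 1 to 5 rows; each row is the pose to reach, as a shift and turn from the pose commanded when the call began, along the tool's axes at that moment; what a row does not reach only later rows make up. A row lasts 1/8 s, in which the tool goes at most 62.5 mm and 10.7 degrees, less where a joint would pass 70% of its speed; a pose out of reach is approached as far as the arm can. A call with a gripper value outside its range is refused whole. The fingers move at their own pace and stop on an object; the grip force is fixed at half the most. Time passes only in rows, so rows that repeat a pose let the fingers close. It gives the time, the measured TCP pose, the force, the opening and the grip force at its end, in the units of the state.
- bot.get_state(): the state, without advancing time (a new reading comes with each control period).
- get_image(name): name is "scene" or "top"; returns (picture, depth): 480x640x3 uint8, red, green, blue; 480x640 float32, m along the optical axis (not along the pixel's ray), 0 where there is no reading.
- camera_params(name): a dict with "camera_matrix" (3x3 intrinsics, pixels), "R" (3x3) and "t" (3): a world point X has camera coordinates R X + t. Camera axes: x right, y down, z forward; pixel columns grow to the right and rows downward; lengths in m; the calibration is good to about 2 mm. A picture is of the moment at which its call begins. camera_params takes no time and is no camera call.
- bot.job_done(): hands the job in; it is judged then, once.
The state is a dict: "clock": time; "joint_pos": joint angles; "joint_vel": joint speeds; "tau": joint torques, N m; "ee_pos": TCP position; "ee_rot": TCP orientation; "force": force on the tool from outside, world axes, zero at the start; "ft_torque": the same for the moment, N m; "finger_gap": opening from 0.0 (shut) to 1.0 (fully open); "gripper_force": force on a finger pad.
Only numpy, scipy, OpenCV 4.12 (cv2) and the standard library are available. Lean on these libraries where they do the work, as an engineer would, in place of code of your own. Each camera call takes 0.05 s, during which the arm holds its last target. There are 200 camera calls.

## Working session

There is one attempt and no reset: what is moved stays moved. The work goes in short steps, Python scripts to look and compute and a tool call to move; the robot and the scene stay as the last step left them, time stands still between calls to the robot, and variables do not carry over. Pictures are saved under pics/ and viewed, at most 10 in all, crops included, and the job is handed in when it is done.

Besides the shell and the picture viewer there is one more tool, called after "Emit:" in YAML: its name, and indented under it one key for each argument. play_rows: Moves the arm, as the interface text tells. Its arguments: {"type":"object","properties":{"motion":{"type":"array","items":{"type":"object","properties":{"ax":{"type":"number"},"ay":{"type":"number"},"az":{"type":"number"},"x":{"type":"number"},"y":{"type":"number"},"z":{"type":"number"},"gripper":{"type":"number"}}}}},"required":["motion"]}

```bash
mkdir -p pics; python3 - <<'E'
from bench import bot,get_image,camera_params
import cv2,numpy as np
for n in("scene","top"):
    p,d=get_image(n);cv2.imwrite(f"pics/{n}0.png",p[:,:,::-1]);np.savez(f"{n}0.npz",p=p,d=d)
    c=camera_params(n);print(n,c)
print(bot.get_state(),bot.nose_length)
E
```

```text
scene {'camera_matrix': array([[597.2421764 ,   0.        , 314.08065904],
       [  0.        , 597.2421764 , 244.41446896],
       [  0.        ,   0.        ,   1.        ]]), 'R': array([[ 0.6798312 ,  0.73325465,  0.01292896],
       [ 0.49364013, -0.44449451, -0.74749184],
       [-0.54235502,  0.51455053, -0.66414516]]), 't': array([-0.33044421, -0.2169098 ,  1.57353798])}
top {'camera_matrix': array([[470.81236823,   0.        , 320.45554647],
       [  0.        , 470.81236823, 242.87539161],
       [  0.        ,   0.        ,   1.        ]]), 'R': array([[ 0.02679824, -0.99936906, -0.02330978],
       [-0.99450452, -0.02429252, -0.10183629],
       [ 0.10120578,  0.02591071, -0.99452804]]), 't': array([-0.00212239,  0.50463495,  1.13430666])}
{'clock': 0.1, 'joint_pos': array([-1.34618455,  0.33381064,  0.03985442,  1.46617277, -0.0134318 ,
        1.34329901, -0.05848106]), 'joint_vel': array([ 9.62270473e-04, -8.61099391e-04, -5.24788524e-04, -2.23247299e-03,
        2.75956857e-04,  5.67953421e-05,  8.16074653e-04]), 'tau': array([ 3.37693476e-03, -6.57798815e+01,  1.33918494e+00, -4.04712796e+01,
       -5.98334474e-02,  4.07584780e-02,  6.44159559e-05]), 'ee_pos': array([0.20669255, 0.61583866, 0.23577198]), 'ee_rot': array([ 1.61192448e-01,  9.86922736e-01, -7.06874688e-04, -8.65984362e-05]), 'force': array([-0.36494303, -0.1997415 ,  0.31630417]), 'ft_torque': array([-0.00284908,  0.00965086, -0.02012677]), 'gripper_force': 0.0, 'finger_gap': 0.9990896837953287} 0.014
```

View pics/top0.png

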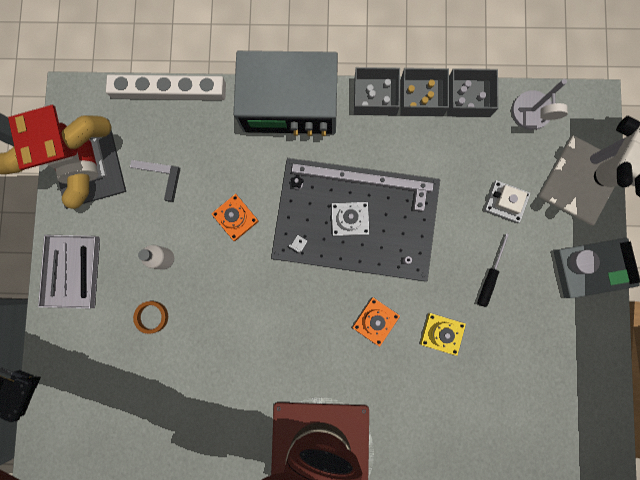

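View pics/scene0.png

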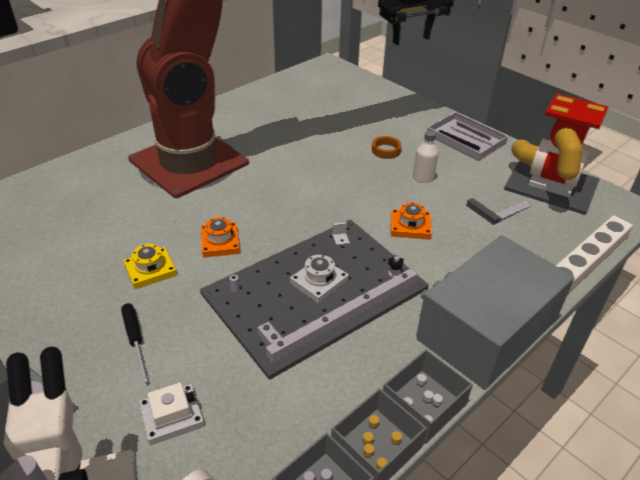

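Top view: the drive candidates are silver round (350,218), orange (235,217) and (376,321), yellow (443,333), and the spare with square housing (508,201). I choose (350,218), which is on the plate. The stop is at (420,199), the stud at (296,181), the standoff at (408,260) and the bracket at (298,243).

```bash
cat > h.py <<'E'
from bench import bot,get_image,camera_params
import cv2,numpy as np
def ray(n,uv,z):
    c=camera_params(n);uv=np.atleast_2d(np.float64(uv))
    d=np.c_[uv,np.ones(len(uv))]@np.linalg.inv(c["camera_matrix"]).T@c["R"]
    o=-c["R"].T@c["t"];return (o+d*((z-o[2])/d[:,2])[:,None])
def fix(p): # plate outline -> centre, angle
    hsv=cv2.cvtColor(p,cv2.COLOR_RGB2HSV)
    m=((p.max(2)<100)).astype(np.uint8)*255
    m[:150]=0;m[290:]=0;m[:,:262]=0;m[:,450:]=0
    return m
def drive(p,roi):
    x0,x1,y0,y1=roi;m=np.zeros(p.shape[:2],np.uint8)
    m[y0:y1,x0:x1]=(p[y0:y1,x0:x1].min(2)>125)*255
    cs,_=cv2.findContours(m,cv2.RETR_EXTERNAL,cv2.CHAIN_APPROX_NONE)
    return m,max(cs,key=cv2.contourArea)
E
python3 - <<'E'
from h import *
p=np.load("top0.npz")["p"]
m=fix(p);cs,_=cv2.findContours(m,cv2.RETR_EXTERNAL,cv2.CHAIN_APPROX_NONE);c=max(cs,key=cv2.contourArea)
w=ray("top",c[:,0],0.015)[:,:2].astype(np.float32);print("plate",cv2.minAreaRect(w))
mm,c=drive(p,(325,375,195,240))
w=ray("top",c[:,0],0.033)[:,:2].astype(np.float32);r=cv2.minAreaRect(w);print("drive",r,cv2.boxPoints(r))
# fence top contour
f=np.zeros_like(m);f[155:215,285:440]=(p[155:215,285:440].min(2)>125)*255;f[:, :]&=~cv2.dilate(mm,np.ones((5,5)))
cs,_=cv2.findContours(f,cv2.RETR_EXTERNAL,cv2.CHAIN_APPROX_NONE)
for c in cs:
    if cv2.contourArea(c)>40:
        w=ray("top",c[:,0],0.04)[:,:2].astype(np.float32);print("fence/stop",cv2.boundingRect(c),cv2.minAreaRect(w))
for n,uv,z in(("fence l end front",(292,175),.04),("standoff",(408,260),.04),("bracket",(298,243),.03),("stop",(420,199),.04),("stud",(296,181),.05)):print(n,ray("top",uv,z).round(3))
cv2.imwrite("pics/c1.png",cv2.resize(p[150:290,265:445,::-1],None,fx=4,fy=4,interpolation=cv2.INTER_CUBIC))
E
```

```text
plate ((0.5689521431922913, -0.0743747353553772), (0.39055702090263367, 0.259721040725708), 83.1590805053711)
drive ((0.5662306547164917, -0.06025270000100136), (0.08103703707456589, 0.08923371136188507), 3.5961811542510986) [[ 0.5229934  -0.01826518]
 [ 0.5285905  -0.10732318]
 [ 0.6094679  -0.10224022]
 [ 0.6038708  -0.01318222]]
fence/stop (292, 164, 141, 47) ((0.6446118354797363, -0.0841541439294815), (0.34835320711135864, 0.07085809111595154), 82.70812225341797)
fence/stop (285, 155, 155, 23) ((0.6965116858482361, -0.08636245131492615), (0.05534655600786209, 0.3805689811706543), 1.1424808502197266)
fence l end front [[0.67  0.085 0.04 ]]
standoff [[ 0.467 -0.202  0.04 ]]
bracket [[0.502 0.066 0.03 ]]
stop [[ 0.617 -0.23   0.04 ]]
stud [[0.653 0.074 0.05 ]]
```

View pics/c1.png

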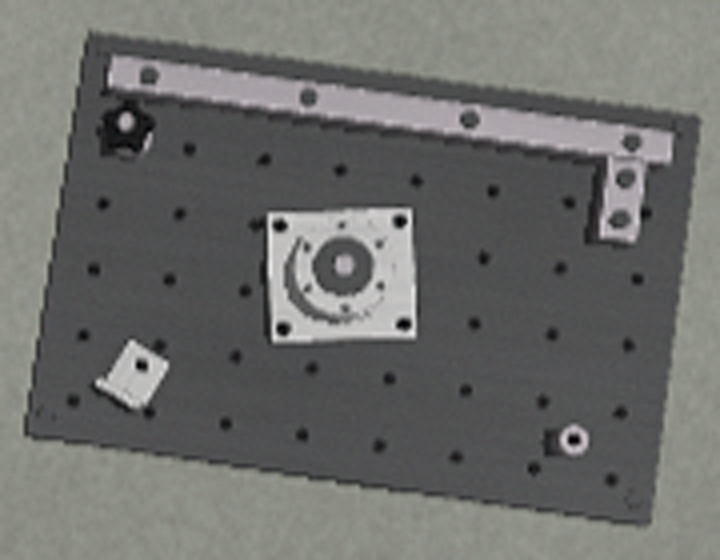

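The crop confirms the choice: silver foot plate, round housing, at crop (342,273). The stop is at (622,200) on the right, and the stud is on the left. In the fixture frame the drive sits at about (-4, 14) mm, turned +10°. The target is about (50, -92) mm.

I'll push +x to the fence with two fingers first, then slide it along to the stop.

```bash
cat >> h.py <<'E'
from scipy.spatial.transform import Rotation as Ro
C=np.array([.569,-.0744]);TH=np.radians(-6.84)
A=np.array([[np.cos(TH),-np.sin(TH)],[np.sin(TH),np.cos(TH)]])
def go(x,y,z,yaw): # fixture m, z world of TCP, yaw of tool y in fixture deg
    s=bot.get_state();T=Ro.from_quat(s["ee_rot"])
    t=np.r_[C+A@[x,y],z];a=TH+np.radians(yaw)
    G=Ro.from_matrix(np.c_[[np.sin(a),-np.cos(a),0],[np.cos(a),np.sin(a),0],[0,0,-1]])
    print("fix",(A.T@(s["ee_pos"][:2]-C)*1e3).round(1),"z",s["ee_pos"][2].round(4),"shift",(T.inv().apply(t-s["ee_pos"])*1e3).round(1),"turn",(T.inv()*G).as_rotvec().round(3),"F",s["force"].round(1),s["clock"])
E
python3 -c "
from h import *
go(-.075,.010,.235,90)"
```

```text
Traceback (most recent call last):
  File "h.py", line 23, in go
    G=Ro.from_matrix(np.c_[[np.sin(a),-np.cos(a),0],[np.cos(a),np.sin(a),0],[0,0,-1]])
  File "scipy/spatial/transform/_rotation.pyx", line 1143, in scipy.spatial.transform._rotation.Rotation.from_matrix
ValueError: Non-positive determinant (left-handed or null coordinate frame) in rotation matrix 0: [[ 0.9928826   0.11909716  0.        ]
 [-0.11909716  0.9928826   0.        ]
 [ 0.          0.         -1.        ]].
```

```bash
sed -i 's/\[np.sin(a),-np.cos(a),0\]/[-np.sin(a),np.cos(a),0]/' h.py
python3 -c "
from h import *
go(-.075,.010,.235,90)"
```

```text
fix [-441.9  642.2] z 0.2358 shift [-487.6 -544.5    1.6] turn [-0.001 -0.    -0.204] F [-0.4 -0.2  0.3] 0.1
```

Emit:
play_rows:
  motion:
    - {"x": -488,"y": -545,"gripper": 40}
    - {"x": -488,"y": -545,"gripper": 40}
    - {"x": -488,"y": -545,"gripper": 40}
    - {"x": -488,"y": -545,"gripper": 40}
    - {"x": -488,"y": -545,"gripper": 40}

```text
invalid input at $.motion[0]: expected keys ax, ay, az, x, y, z, gripper
```

```bash
python3 -c "
from h import *
go(-.075,.010,.2,90)"
```

```text
fix [-441.9  642.2] z 0.2358 shift [-487.6 -544.5   36.6] turn [-0.001 -0.    -0.204] F [-0.4 -0.2  0.3] 0.1
```

Emit:
play_rows:
  motion:
    - {"ax": 0,"ay": 0,"az": 0,"x": -488,"y": -545,"z": 0,"gripper": 40}
    - {"ax": 0,"ay": 0,"az": 0,"x": -488,"y": -545,"z": 0,"gripper": 40}
    - {"ax": 0,"ay": 0,"az": 0,"x": -488,"y": -545,"z": 0,"gripper": 40}
    - {"ax": 0,"ay": 0,"az": 0,"x": -488,"y": -545,"z": 0,"gripper": 40}
    - {"ax": 0,"ay": 0,"az": 0,"x": -488,"y": -545,"z": 0,"gripper": 40}

```text
clock: 0.72
ee_pos: [0.3308, 0.327, 0.2364]
ee_rot: [0.161, 0.987, 0.0, -0.0]
force: [1.2, -0.2, 0.1]
finger_gap: 0.522
gripper_force: 0.0
```

```bash
python3 -c "
from h import *
go(-.075,.010,.2,90)"
```

```text
fix [-284.3  370.2] z 0.2364 shift [-278.1 -310.2   36.3] turn [-0.    -0.    -0.205] F [ 1.2 -0.2  0.1] 0.725
```

Emit:
play_rows:
  motion:
    - {"ax": 0,"ay": 0,"az": 0,"x": -278,"y": -310,"z": 0,"gripper": 40}
    - {"ax": 0,"ay": 0,"az": 0,"x": -278,"y": -310,"z": 0,"gripper": 40}
    - {"ax": 0,"ay": 0,"az": 0,"x": -278,"y": -310,"z": 0,"gripper": 40}
    - {"ax": 0,"ay": 0,"az": 0,"x": -278,"y": -310,"z": 0,"gripper": 40}
    - {"ax": 0,"ay": 0,"az": 0,"x": -278,"y": -310,"z": 0,"gripper": 40}

```text
clock: 1.35
ee_pos: [0.4544, 0.0402, 0.2366]
ee_rot: [0.161, 0.987, 0.0, 0.0]
force: [1.2, 0.3, 0.3]
finger_gap: 0.463
gripper_force: 0.0
```

```bash
python3 -c "
from h import *
go(-.075,.010,.12,90)"
```

```text
fix [-127.4  100.1] z 0.2366 shift [-69.6 -77.7 116.5] turn [ 0.001  0.    -0.204] F [1.2 0.3 0.3] 1.35
```

Emit:
play_rows:
  motion:
    - {"ax": 0,"ay": 0,"az": -0.204,"x": -69.6,"y": -77.7,"z": 0,"gripper": 40}
    - {"ax": 0,"ay": 0,"az": -0.204,"x": -69.6,"y": -77.7,"z": 0,"gripper": 40}
    - {"ax": 0,"ay": 0,"az": -0.204,"x": -69.6,"y": -77.7,"z": 116,"gripper": 40}
    - {"ax": 0,"ay": 0,"az": -0.204,"x": -69.6,"y": -77.7,"z": 116,"gripper": 40}
    - {"ax": 0,"ay": 0,"az": -0.204,"x": -69.6,"y": -77.7,"z": 116,"gripper": 40}

```text
clock: 1.98
ee_pos: [0.4924, -0.0539, 0.1177]
ee_rot: [0.06, 0.998, -0.001, -0.004]
force: [-0.1, -0.1, 0.6]
finger_gap: 0.459
gripper_force: 0.0
```

```bash
python3 -c "
from h import *
go(-.075,.010,.034,90)
p,d=get_image('top');cv2.imwrite('pics/t2.png',cv2.resize(p[130:330,220:460,::-1],None,fx=3,fy=3,interpolation=cv2.INTER_CUBIC))"
```

```text
fix [-78.5  11.2] z 0.1177 shift [-4.1 -1.  83.6] turn [-0.003 -0.007 -0.001] F [-0.1 -0.1  0.6] 1.975
```

View pics/t2.png

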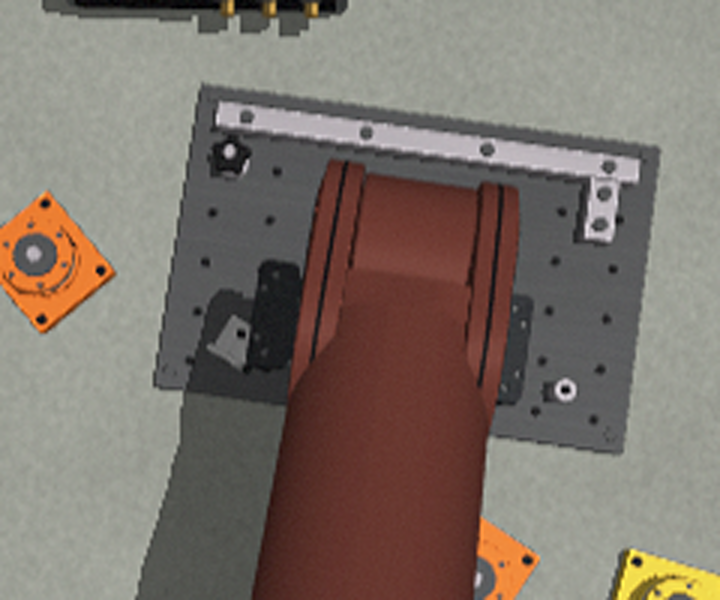

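The top view shows the hand over the front of the plate, with its long body along the fence. The bracket at (235,340) and standoff at (565,390) are clear of the fingers. I'll descend.

Emit:
play_rows:
  motion:
    - {"ax": -0.003,"ay": -0.007,"az": 0,"x": -2,"y": -1,"z": 50,"gripper": 40}
    - {"ax": -0.003,"ay": -0.007,"az": 0,"x": -2,"y": -1,"z": 75,"gripper": 40}
    - {"ax": -0.003,"ay": -0.007,"az": 0,"x": -2,"y": -1,"z": 82,"gripper": 40}
    - {"ax": -0.003,"ay": -0.007,"az": 0,"x": -2,"y": -1,"z": 82,"gripper": 40}

```text
clock: 2.52
ee_pos: [0.4985, -0.0546, 0.0402]
ee_rot: [0.06, 0.998, 0.002, 0.005]
force: [0.3, -0.2, 0.2]
finger_gap: 0.464
gripper_force: 0.0
```

```bash
python3 -c "
from h import *
go(-.055,.010,.034,90)
p,d=get_image('scene');cv2.imwrite('pics/s2.png',cv2.resize(p[200:380,190:430,::-1],None,fx=3,fy=3,interpolation=cv2.INTER_CUBIC))"
```

```text
fix [-72.3  11.2] z 0.0402 shift [-17.3  -1.3   6.4] turn [ 0.004  0.009 -0.   ] F [ 0.3 -0.2  0.2] 2.525
```

View pics/s2.png

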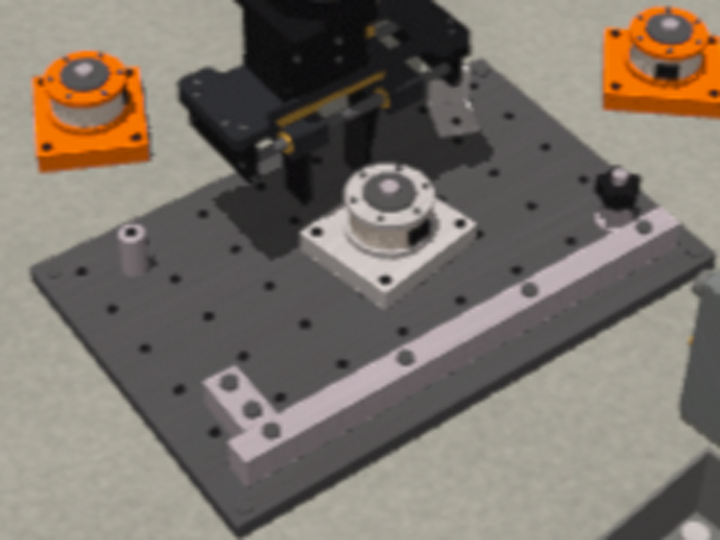

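The scene crop shows both fingers behind the drive at (300,180) and (360,140), with clear air around them. Next I start a slow push in +x (tool -x).

Emit:
play_rows:
  motion:
    - {"ax": 0.002,"ay": 0.004,"az": 0,"x": 0,"y": -1,"z": 2,"gripper": 40}
    - {"ax": 0.002,"ay": 0.004,"az": 0,"x": 0,"y": -1,"z": 2,"gripper": 40}
    - {"ax": 0.002,"ay": 0.004,"az": 0,"x": -4,"y": -1,"z": 2,"gripper": 40}
    - {"ax": 0.002,"ay": 0.004,"az": 0,"x": -7,"y": -1,"z": 2,"gripper": 40}
    - {"ax": 0.002,"ay": 0.004,"az": 0,"x": -10,"y": -1,"z": 2,"gripper": 40}

```text
clock: 3.2
ee_pos: [0.5074, -0.0571, 0.0366]
ee_rot: [0.06, 0.998, 0.0, 0.002]
force: [0.1, 0.2, 0.5]
finger_gap: 0.46
gripper_force: 0.0
```

```bash
python3 -c "
from h import *
go(.0005,.010,.035,90)"
```

```text
fix [-63.3   9.8] z 0.0366 shift [-63.8   0.2   1.8] turn [ 0.001  0.003 -0.   ] F [0.1 0.2 0.5] 3.2
```

Emit:
play_rows:
  motion:
    - {"ax": 0.001,"ay": 0.002,"az": 0,"x": -4,"y": 0,"z": 2,"gripper": 40}
    - {"ax": 0.001,"ay": 0.002,"az": 0,"x": -8,"y": 0,"z": 2,"gripper": 40}
    - {"ax": 0.001,"ay": 0.002,"az": 0,"x": -12,"y": 0,"z": 2,"gripper": 40}
    - {"ax": 0.001,"ay": 0.002,"az": 0,"x": -16,"y": 0,"z": 2,"gripper": 40}
    - {"ax": 0.001,"ay": 0.002,"az": 0,"x": -20,"y": 0,"z": 2,"gripper": 40}

```text
clock: 3.82
ee_pos: [0.5272, -0.0594, 0.0346]
ee_rot: [0.06, 0.998, -0.0, 0.0]
force: [-2.8, 1.6, -0.8]
finger_gap: 0.461
gripper_force: 1.2
```

Emit:
play_rows:
  motion:
    - {"ax": 0,"ay": 0,"az": 0,"x": -4,"y": 0,"z": 0,"gripper": 40}
    - {"ax": 0,"ay": 0,"az": 0,"x": -8,"y": 0,"z": 0,"gripper": 40}
    - {"ax": 0,"ay": 0,"az": 0,"x": -12,"y": 0,"z": 0,"gripper": 40}
    - {"ax": 0,"ay": 0,"az": 0,"x": -16,"y": 0,"z": 0,"gripper": 40}
    - {"ax": 0,"ay": 0,"az": 0,"x": -20,"y": 0,"z": 0,"gripper": 40}

```text
clock: 4.45
ee_pos: [0.547, -0.062, 0.0347]
ee_rot: [0.06, 0.998, -0.0, 0.0]
force: [-3.1, 0.2, -1.0]
finger_gap: 0.464
gripper_force: 1.6
```

```bash
python3 -c "
from h import *
go(.0005,.010,.034,90)"
```

```text
fix [-23.3   9.7] z 0.0347 shift [-23.8   0.3   0.7] turn [-0.     0.001 -0.001] F [-3.1  0.2 -1. ] 4.45
```

Emit:
play_rows:
  motion:
    - {"ax": 0,"ay": 0,"az": 0,"x": -4,"y": 0,"z": 0,"gripper": 40}
    - {"ax": 0,"ay": 0,"az": 0,"x": -8,"y": 0,"z": 0,"gripper": 40}
    - {"ax": 0,"ay": 0,"az": 0,"x": -12,"y": 0,"z": 0,"gripper": 40}
    - {"ax": 0,"ay": 0,"az": 0,"x": -15,"y": 0,"z": 0,"gripper": 40}
    - {"ax": 0,"ay": 0,"az": 0,"x": -18,"y": 0,"z": 0,"gripper": 40}

```text
clock: 5.08
ee_pos: [0.5648, -0.064, 0.0347]
ee_rot: [0.06, 0.998, -0.0, 0.0]
force: [-3.0, 0.5, -0.3]
finger_gap: 0.463
gripper_force: 1.6
```

Emit:
play_rows:
  motion:
    - {"ax": 0,"ay": 0,"az": 0,"x": -1,"y": 0,"z": 0,"gripper": 40}
    - {"ax": 0,"ay": 0,"az": 0,"x": -2,"y": 0,"z": 0,"gripper": 40}
    - {"ax": 0,"ay": 0,"az": 0,"x": -3,"y": 0,"z": 0,"gripper": 40}
    - {"ax": 0,"ay": 0,"az": 0,"x": -3.5,"y": 0,"z": 0,"gripper": 40}

```text
clock: 5.58
ee_pos: [0.5682, -0.0643, 0.0347]
ee_rot: [0.06, 0.998, -0.0, 0.0]
force: [-3.6, -0.3, 0.3]
finger_gap: 0.457
gripper_force: 1.8
```

```bash
python3 -c "
from h import *
go(.0005,.010,.034,90)
p,d=get_image('scene');cv2.imwrite('pics/s3.png',cv2.resize(p[200:380,190:430,::-1],None,fx=3,fy=3,interpolation=cv2.INTER_CUBIC))"
```

```text
fix [-2.   9.9] z 0.0347 shift [-2.5  0.1  0.7] turn [-0.     0.001 -0.   ] F [-3.6 -0.3  0.3] 5.575
```

View pics/s3.png

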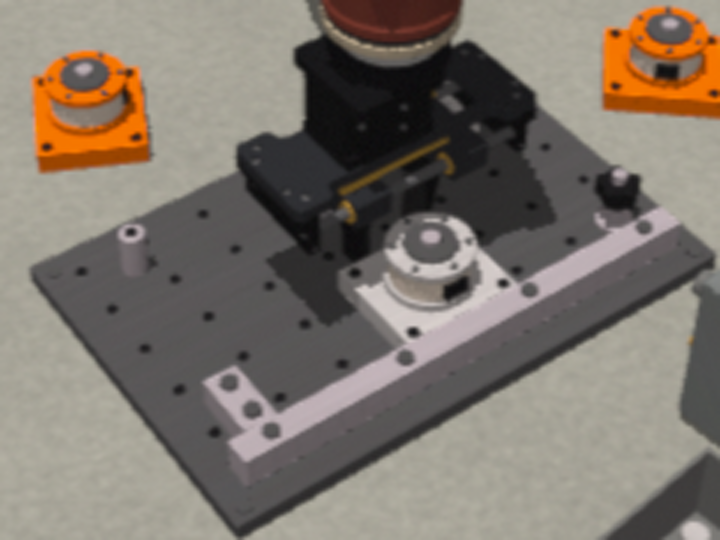

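The drive at (430,265) is now square and nearly at the fence. I'll creep on until the force rises.

Emit:
play_rows:
  motion:
    - {"ax": 0,"ay": 0,"az": 0,"x": -0.7,"y": 0,"z": 0,"gripper": 40}
    - {"ax": 0,"ay": 0,"az": 0,"x": -1.4,"y": 0,"z": 0,"gripper": 40}
    - {"ax": 0,"ay": 0,"az": 0,"x": -1.8,"y": 0,"z": 0,"gripper": 40}

```text
clock: 6.0
ee_pos: [0.5699, -0.0646, 0.0347]
ee_rot: [0.06, 0.998, -0.0, 0.0]
force: [-5.1, -0.2, 1.5]
finger_gap: 0.462
gripper_force: 2.4
```

Emit:
play_rows:
  motion:
    - {"ax": 0,"ay": 0,"az": 0,"x": -0.5,"y": 0,"z": 0,"gripper": 40}
    - {"ax": 0,"ay": 0,"az": 0,"x": -1,"y": 0,"z": 0,"gripper": 40}

```text
clock: 6.25
ee_pos: [0.57, -0.0646, 0.0347]
ee_rot: [0.06, 0.998, 0.0, -0.001]
force: [-9.7, 1.9, 6.8]
finger_gap: 0.46
gripper_force: 4.9
```

The drive is against the fence, at 10 N with motion stopped. I'll back off, lift, and look.

Emit:
play_rows:
  motion:
    - {"ax": 0,"ay": 0,"az": 0,"x": 20,"y": 0,"z": 0,"gripper": 40}
    - {"ax": 0,"ay": 0,"az": 0,"x": 25,"y": 0,"z": -50,"gripper": 40}
    - {"ax": 0,"ay": 0,"az": 0,"x": 25,"y": 0,"z": -110,"gripper": 40}
    - {"ax": 0,"ay": 0,"az": 0,"x": 25,"y": 40,"z": -120,"gripper": 30}
    - {"ax": 0,"ay": 0,"az": 0,"x": 25,"y": 90,"z": -120,"gripper": 30}

```text
clock: 6.88
ee_pos: [0.5589, 0.0278, 0.1572]
ee_rot: [0.061, 0.998, 0.001, 0.003]
force: [-0.2, 0.1, -0.6]
finger_gap: 0.362
gripper_force: 0.0
```

```bash
cat >> h.py <<'E'
def scn(tag): # scene-camera drive outline at z=.033
    p,d=get_image("scene");c=camera_params("scene")
    v,u=np.nonzero((p.min(2)>110)&(d>0));z=d[v,u]
    K=c["camera_matrix"];P=np.c_[(u-K[0,2])/K[0,0]*z,(v-K[1,2])/K[1,1]*z,z]
    W=(P-c["t"])@c["R"];F=np.c_[(W[:,:2]-C)@A,W[:,2]]
    k=(abs(F[:,2]-.033)<.004)&(F[:,0]>-.06)&(F[:,0]<.087)&(abs(F[:,1])<.14)
    r=cv2.minAreaRect(F[k,:2].astype(np.float32));print(tag,k.sum(),r,"x",np.percentile(F[k,0],[1,99]),"y",np.percentile(F[k,1],[1,99]))
    h=(abs(F[:,2]-.072)<.005)&(abs(F[:,1])<.14)&(F[:,0]<.09);print("housing",np.mean([np.percentile(F[h,:2],2,axis=0),np.percentile(F[h,:2],98,axis=0)],axis=0))
E
python3 -c "
from h import *
go(.046,.085,.15,0);go(.046,.085,.15,180);print(bot.get_state()['joint_pos'].round(2))
scn('drive')"
```

```text
fix [-22.2 100.3] z 0.1572 shift [-68.2 -15.1   7.7] turn [0.007 0.004 1.568] F [-0.2  0.1 -0.6] 6.875
fix [-22.2 100.3] z 0.1572 shift [-68.2 -15.1   7.7] turn [-0.004  0.007 -1.574] F [-0.2  0.1 -0.6] 6.875
[-0.76  0.24  0.74  1.83 -0.18  1.14  1.48]
drive 527 ((0.04756130650639534, -0.04362381249666214), (0.1927216351032257, 0.07694151252508163), 89.54105377197266) x [0.01177949 0.08581952] y [-0.13877899  0.05160976]
housing [0.05266385 0.0065063 ]
```

Emit:
play_rows:
  motion:
    - {"ax": 0,"ay": 0,"az": -1.574,"x": -30,"y": -15,"z": 0,"gripper": 30}
    - {"ax": 0,"ay": 0,"az": -1.574,"x": -70,"y": -15,"z": 0,"gripper": 30}
    - {"ax": 0,"ay": 0,"az": -1.574,"x": -70,"y": -15,"z": 0,"gripper": 30}
    - {"ax": 0,"ay": 0,"az": -1.574,"x": -70,"y": -15,"z": 0,"gripper": 30}
    - {"ax": 0,"ay": 0,"az": -1.574,"x": -70,"y": -15,"z": 0,"gripper": 30}

```text
clock: 7.55
ee_pos: [0.6255, 0.0041, 0.1551]
ee_rot: [-0.4, 0.916, -0.001, 0.001]
force: [-0.4, -0.3, 1.1]
finger_gap: 0.345
gripper_force: 0.0
```

```bash
python3 -c "
from h import *
go(.048,.083,.12,180);print(bot.get_state()['joint_pos'].round(2))"
```

```text
fix [46.7 84.7] z 0.1551 shift [ 0.7 -1.9 35.1] turn [-0.003  0.001 -0.628] F [-0.4 -0.3  1.1] 7.55
[-0.52  0.37  0.56  1.66 -0.21  1.17  2.48]
```

Joint 7 is nearing its limit this way, so I'll rotate the other way (the half turn is equivalent).

Emit:
play_rows:
  motion:
    - {"ax": 0,"ay": 0,"az": 1.0,"x": 0,"y": 0,"z": 0,"gripper": 30}
    - {"ax": 0,"ay": 0,"az": 1.0,"x": 0,"y": 0,"z": 0,"gripper": 30}
    - {"ax": 0,"ay": 0,"az": 1.0,"x": 0,"y": 0,"z": 0,"gripper": 30}
    - {"ax": 0,"ay": 0,"az": 1.0,"x": 0,"y": 0,"z": 0,"gripper": 30}
    - {"ax": 0,"ay": 0,"az": 1.0,"x": 0,"y": 0,"z": 0,"gripper": 30}

```text
clock: 8.18
ee_pos: [0.6254, 0.0043, 0.1552]
ee_rot: [0.063, 0.998, 0.0, 0.002]
force: [-0.6, 0.6, -0.5]
finger_gap: 0.34
gripper_force: 0.0
```

Emit:
play_rows:
  motion:
    - {"ax": 0,"ay": 0,"az": 1.0,"x": 0,"y": 0,"z": 0,"gripper": 30}
    - {"ax": 0,"ay": 0,"az": 1.0,"x": 0,"y": 0,"z": 0,"gripper": 30}
    - {"ax": 0,"ay": 0,"az": 1.0,"x": 0,"y": 0,"z": 0,"gripper": 30}
    - {"ax": 0,"ay": 0,"az": 1.0,"x": 0,"y": 0,"z": 0,"gripper": 30}
    - {"ax": 0,"ay": 0,"az": 1.0,"x": 0,"y": 0,"z": 0,"gripper": 30}

```text
clock: 8.8
ee_pos: [0.6254, 0.0043, 0.1553]
ee_rot: [0.507, 0.862, 0.001, 0.002]
force: [0.7, -0.2, -0.0]
finger_gap: 0.349
gripper_force: 0.0
```

```bash
python3 -c "
from h import *
go(.048,.083,.12,0);print(bot.get_state()['joint_pos'].round(2))"
```

```text
fix [46.7 84.9] z 0.1553 shift [-2.2 -0.1 35.3] turn [0.003 0.001 0.627] F [ 0.7 -0.2 -0. ] 8.8
[-0.79  0.47  0.94  1.67 -0.4   1.21  0.75]
```

Emit:
play_rows:
  motion:
    - {"ax": 0.003,"ay": 0.001,"az": 0.627,"x": -2.2,"y": 0,"z": 0,"gripper": 30}
    - {"ax": 0.003,"ay": 0.001,"az": 0.627,"x": -2.2,"y": 0,"z": 0,"gripper": 30}
    - {"ax": 0.003,"ay": 0.001,"az": 0.627,"x": -2.2,"y": 0,"z": 0,"gripper": 30}
    - {"ax": 0.003,"ay": 0.001,"az": 0.627,"x": -2.2,"y": 0,"z": 0,"gripper": 30}
    - {"ax": 0.003,"ay": 0.001,"az": 0.627,"x": -2.2,"y": 0,"z": 30,"gripper": 30}

```text
clock: 9.43
ee_pos: [0.6281, 0.0023, 0.1266]
ee_rot: [0.746, 0.666, 0.001, 0.001]
force: [-0.2, 0.4, -1.0]
finger_gap: 0.341
gripper_force: 0.0
```

```bash
python3 -c "
from h import *
go(.048,.083,.036,0)
p,d=get_image('scene');cv2.imwrite('pics/s4.png',cv2.resize(p[200:380,190:430,::-1],None,fx=3,fy=3,interpolation=cv2.INTER_CUBIC))"
```

```text
fix [49.5 83.2] z 0.1266 shift [-0.2 -1.8 90.6] turn [ 0.004 -0.     0.006] F [-0.2  0.4 -1. ] 9.425
```

View pics/s4.png

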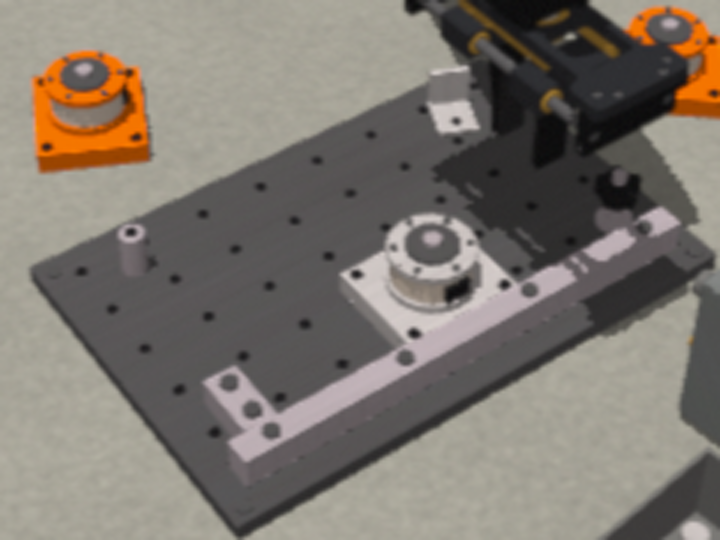

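The drive is flush on the fence at (430,275), and the hand is between it and the stud, with the fingers at (500,110) and (550,140). I'll descend.

Emit:
play_rows:
  motion:
    - {"ax": 0.004,"ay": 0,"az": 0.006,"x": 0,"y": -2,"z": 50,"gripper": 30}
    - {"ax": 0.004,"ay": 0,"az": 0.006,"x": 0,"y": -2,"z": 80,"gripper": 30}
    - {"ax": 0.004,"ay": 0,"az": 0.006,"x": 0,"y": -2,"z": 87,"gripper": 30}
    - {"ax": 0.004,"ay": 0,"az": 0.006,"x": 0,"y": -2,"z": 89,"gripper": 30}
    - {"ax": 0.004,"ay": 0,"az": 0.006,"x": 0,"y": -2,"z": 89,"gripper": 30}

```text
clock: 10.1
ee_pos: [0.6244, 0.0026, 0.0372]
ee_rot: [0.748, 0.664, -0.001, -0.002]
force: [0.3, 0.6, -0.1]
finger_gap: 0.343
gripper_force: 0.0
```

```bash
python3 -c "
from h import *
go(.048,.083,.035,0)"
```

```text
fix [45.8 83.1] z 0.0372 shift [-0.1  2.2  2.2] turn [-0.004 -0.    -0.   ] F [ 0.3  0.6 -0.1] 10.1
```

Emit:
play_rows:
  motion:
    - {"ax": -0.002,"ay": 0,"az": 0,"x": -5,"y": 1.5,"z": 1.5,"gripper": 30}
    - {"ax": -0.002,"ay": 0,"az": 0,"x": -10,"y": 1.5,"z": 1.5,"gripper": 30}
    - {"ax": -0.002,"ay": 0,"az": 0,"x": -14,"y": 1.5,"z": 1.5,"gripper": 30}
    - {"ax": -0.002,"ay": 0,"az": 0,"x": -18,"y": 1.5,"z": 1.5,"gripper": 30}
    - {"ax": -0.002,"ay": 0,"az": 0,"x": -22,"y": 1.5,"z": 1.5,"gripper": 30}

```text
clock: 10.72
ee_pos: [0.6223, -0.0186, 0.0343]
ee_rot: [0.748, 0.664, -0.001, -0.002]
force: [-0.6, 5.4, 1.8]
finger_gap: 0.343
gripper_force: 2.6
```

Emit:
play_rows:
  motion:
    - {"ax": 0,"ay": 0,"az": 0,"x": -4,"y": 0,"z": 0,"gripper": 30}
    - {"ax": 0,"ay": 0,"az": 0,"x": -8,"y": 0,"z": 0,"gripper": 30}
    - {"ax": 0,"ay": 0,"az": 0,"x": -12,"y": 0,"z": 0,"gripper": 30}
    - {"ax": 0,"ay": 0,"az": 0,"x": -16,"y": 0,"z": 0,"gripper": 30}
    - {"ax": 0,"ay": 0,"az": 0,"x": -20,"y": 0,"z": 0,"gripper": 30}

```text
clock: 11.35
ee_pos: [0.6199, -0.0376, 0.0343]
ee_rot: [0.748, 0.664, -0.001, -0.002]
force: [-0.2, 5.4, 1.8]
finger_gap: 0.341
gripper_force: 2.8
```

```bash
python3 -c "
from h import *
go(.048,-.0375,.035,0)"
```

```text
fix [46.2 42.7] z 0.0343 shift [-80.2   1.7  -0.9] turn [-0.005 -0.002  0.001] F [-0.2  5.4  1.8] 11.35
```

Emit:
play_rows:
  motion:
    - {"ax": -0.003,"ay": 0,"az": 0,"x": -5,"y": 0.5,"z": -0.5,"gripper": 30}
    - {"ax": -0.003,"ay": 0,"az": 0,"x": -10,"y": 0.5,"z": -0.5,"gripper": 30}
    - {"ax": -0.003,"ay": 0,"az": 0,"x": -15,"y": 0.5,"z": -0.5,"gripper": 30}
    - {"ax": -0.003,"ay": 0,"az": 0,"x": -20,"y": 0.5,"z": -0.5,"gripper": 30}
    - {"ax": -0.003,"ay": 0,"az": 0,"x": -25,"y": 0.5,"z": -0.5,"gripper": 30}

```text
clock: 11.98
ee_pos: [0.6172, -0.0644, 0.0347]
ee_rot: [0.748, 0.664, -0.0, -0.001]
force: [-0.1, 4.0, -1.2]
finger_gap: 0.348
gripper_force: 1.8
```

Emit:
play_rows:
  motion:
    - {"ax": 0,"ay": 0,"az": 0,"x": -5,"y": 0,"z": 0,"gripper": 30}
    - {"ax": 0,"ay": 0,"az": 0,"x": -10,"y": 0,"z": 0,"gripper": 30}
    - {"ax": 0,"ay": 0,"az": 0,"x": -15,"y": 0,"z": 0,"gripper": 30}
    - {"ax": 0,"ay": 0,"az": 0,"x": -20,"y": 0,"z": 0,"gripper": 30}
    - {"ax": 0,"ay": 0,"az": 0,"x": -25,"y": 0,"z": 0,"gripper": 30}

```text
clock: 12.6
ee_pos: [0.6143, -0.0891, 0.0347]
ee_rot: [0.748, 0.664, -0.0, -0.0]
force: [-0.7, 4.7, -3.0]
finger_gap: 0.35
gripper_force: 1.9
```

```bash
python3 -c "
from h import *
go(.048,-.0375,.035,0)"
```

```text
fix [46.7 -9.3] z 0.0347 shift [-28.2   1.3  -0.3] turn [-0.001  0.    -0.   ] F [-0.7  4.7 -3. ] 12.6
```

Emit:
play_rows:
  motion:
    - {"ax": 0,"ay": 0,"az": 0,"x": -5,"y": 0,"z": 0,"gripper": 30}
    - {"ax": 0,"ay": 0,"az": 0,"x": -10,"y": 0,"z": 0,"gripper": 30}
    - {"ax": 0,"ay": 0,"az": 0,"x": -15,"y": 0,"z": 0,"gripper": 30}
    - {"ax": 0,"ay": 0,"az": 0,"x": -19,"y": 0,"z": 0,"gripper": 30}
    - {"ax": 0,"ay": 0,"az": 0,"x": -22,"y": 0,"z": 0,"gripper": 30}

```text
clock: 13.22
ee_pos: [0.6117, -0.111, 0.0348]
ee_rot: [0.748, 0.664, -0.0, -0.0]
force: [-1.9, 4.8, -0.2]
finger_gap: 0.345
gripper_force: 2.2
```

Emit:
play_rows:
  motion:
    - {"ax": 0,"ay": 0,"az": 0,"x": -0.7,"y": 0,"z": 0,"gripper": 30}
    - {"ax": 0,"ay": 0,"az": 0,"x": -1.4,"y": 0,"z": 0,"gripper": 30}
    - {"ax": 0,"ay": 0,"az": 0,"x": -2,"y": 0,"z": 0,"gripper": 30}

```text
clock: 13.6
ee_pos: [0.6117, -0.1121, 0.0349]
ee_rot: [0.748, 0.664, -0.0, -0.001]
force: [-1.6, 5.3, -0.1]
finger_gap: 0.346
gripper_force: 2.6
```

Emit:
play_rows:
  motion:
    - {"ax": 0,"ay": 0,"az": 0,"x": -0.7,"y": 0,"z": 0,"gripper": 30}
    - {"ax": 0,"ay": 0,"az": 0,"x": -1.4,"y": 0,"z": 0,"gripper": 30}

```text
clock: 13.85
ee_pos: [0.6115, -0.1135, 0.0349]
ee_rot: [0.748, 0.664, -0.0, -0.001]
force: [-2.8, 5.6, -0.0]
finger_gap: 0.341
gripper_force: 2.5
```

```bash
python3 -c "
from h import *
go(.048,-.0375,.035,0)"
```

```text
fix [ 46.9 -33.7] z 0.0349 shift [-3.8  1.1 -0.1] turn [-0.001 -0.001  0.   ] F [-2.8  5.6 -0. ] 13.85
```

Emit:
play_rows:
  motion:
    - {"ax": 0,"ay": 0,"az": 0,"x": -0.7,"y": 0,"z": 0,"gripper": 30}
    - {"ax": 0,"ay": 0,"az": 0,"x": -1.4,"y": 0,"z": 0,"gripper": 30}
    - {"ax": 0,"ay": 0,"az": 0,"x": -2,"y": 0,"z": 0,"gripper": 30}

```text
clock: 14.22
ee_pos: [0.6113, -0.1155, 0.0349]
ee_rot: [0.748, 0.664, -0.0, -0.001]
force: [-1.6, 5.6, -0.4]
finger_gap: 0.345
gripper_force: 2.5
```

Emit:
play_rows:
  motion:
    - {"ax": 0,"ay": 0,"az": 0,"x": -0.7,"y": 0,"z": 0,"gripper": 30}
    - {"ax": 0,"ay": 0,"az": 0,"x": -1.2,"y": 0,"z": 0,"gripper": 30}

```text
clock: 14.48
ee_pos: [0.6111, -0.1167, 0.0349]
ee_rot: [0.748, 0.664, -0.0, -0.001]
force: [-1.9, 6.0, -0.1]
finger_gap: 0.344
gripper_force: 2.5
```

Emit:
play_rows:
  motion:
    - {"ax": 0,"ay": 0,"az": 0,"x": -0.5,"y": 0,"z": 0,"gripper": 30}
    - {"ax": 0,"ay": 0,"az": 0,"x": -1,"y": 0,"z": 0,"gripper": 30}

```text
clock: 14.72
ee_pos: [0.6111, -0.1171, 0.0349]
ee_rot: [0.748, 0.664, 0.0, -0.001]
force: [-2.5, 7.3, 1.6]
finger_gap: 0.346
gripper_force: 3.8
```

Force is starting to rise, so I'll go a little further.

Emit:
play_rows:
  motion:
    - {"ax": 0,"ay": 0,"az": 0,"x": -0.6,"y": 0,"z": 0,"gripper": 30}
    - {"ax": 0,"ay": 0,"az": 0,"x": -1,"y": 0,"z": 0,"gripper": 30}

```text
clock: 14.98
ee_pos: [0.6111, -0.1171, 0.0348]
ee_rot: [0.748, 0.664, 0.0, -0.001]
force: [-2.1, 12.2, 1.4]
finger_gap: 0.343
gripper_force: 5.0
```

```bash
python3 -c "
from h import *
go(.048,-.0375,.035,0)
p,d=get_image('scene');cv2.imwrite('pics/s5.png',cv2.resize(p[200:380,190:430,::-1],None,fx=3,fy=3,interpolation=cv2.INTER_CUBIC))"
```

```text
fix [ 46.9 -37.4] z 0.0348 shift [-0.1  1.1 -0.2] turn [-0.002 -0.003  0.001] F [-2.1 12.2  1.4] 14.975
```

View pics/s5.png

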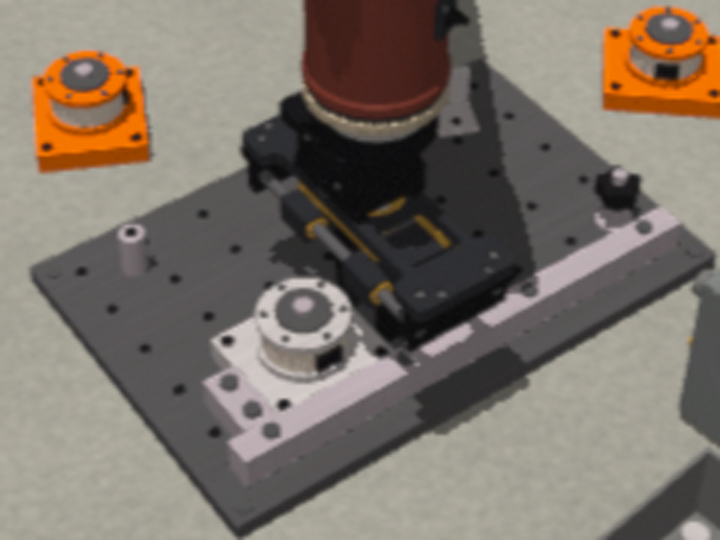

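The drive at (305,330) is in the corner against the stop, at tool y = -37.4 mm against a predicted -37.5, with 12 N. I'll retreat and check from above.

Emit:
play_rows:
  motion:
    - {"ax": 0,"ay": 0,"az": 0,"x": 5,"y": 0,"z": 0,"gripper": 30}
    - {"ax": 0,"ay": 0,"az": 0,"x": 25,"y": 0,"z": 0,"gripper": 30}
    - {"ax": 0,"ay": 0,"az": 0,"x": 25,"y": 0,"z": -60,"gripper": 30}
    - {"ax": 0,"ay": 0,"az": 0,"x": 25,"y": 0,"z": -115,"gripper": 30}
    - {"ax": 0,"ay": 0,"az": 0,"x": 80,"y": 0,"z": -130,"gripper": 30}

```text
clock: 15.65
ee_pos: [0.6218, -0.0443, 0.1694]
ee_rot: [0.751, 0.661, 0.001, 0.003]
force: [1.4, 1.0, -0.9]
finger_gap: 0.349
gripper_force: 0.0
```

Emit:
play_rows:
  motion:
    - {"ax": 0,"ay": 0,"az": 0,"x": 60,"y": -30,"z": 0,"gripper": 30}
    - {"ax": 0,"ay": 0,"az": 0,"x": 120,"y": -60,"z": 0,"gripper": 30}
    - {"ax": 0,"ay": 0,"az": 0,"x": 150,"y": -80,"z": 0,"gripper": 30}
    - {"ax": 0,"ay": 0,"az": 0,"x": 150,"y": -80,"z": 0,"gripper": 30}

```text
clock: 16.15
ee_pos: [0.5576, 0.1244, 0.1646]
ee_rot: [0.745, 0.667, -0.0, -0.001]
force: [0.6, -0.6, -0.0]
finger_gap: 0.344
gripper_force: 0.0
```

```bash
python3 - <<'E'
from h import *
p,d=get_image('top');cv2.imwrite('pics/t6.png',cv2.resize(p[150:290,265:445,::-1],None,fx=4,fy=4,interpolation=cv2.INTER_CUBIC))
c=camera_params("top");v,u=np.mgrid[150:290,265:445];v=v.ravel();u=u.ravel()
for z in(.033,):
    F=(ray("top",np.c_[u,v],z)[:,:2]-C)@A
    k=(p[v,u].min(1)>110)&(F[:,0]>-.02)&(F[:,0]<.082)&(F[:,1]>-.136)&(F[:,1]<-.03)
    # front edge (min x) line and left edge (max y) line
    f=F[k];ys=np.arange(-.125,-.055,.003);e=[f[abs(f[:,1]-y)<.0025,0].min() for y in ys];print("front",np.mean(e),np.degrees(np.arctan(np.polyfit(ys,e,1)[0])))
    xs=np.arange(.02,.075,.003);e=[f[abs(f[:,0]-x)<.0025,1].max() for x in xs];print("left",np.mean(e),np.degrees(np.arctan(np.polyfit(xs,e,1)[0])))
print(bot.get_state()["clock"],bot.get_state()["force"].round(1),bot.get_state()["ee_pos"])
E
```

```text
front 0.010449616249016733 0.1721568238732611
left -0.04889324562898325 0.1903426222451582
16.2 [-0.3  0.  -0. ] [0.55848296 0.1214789  0.16492386]
```

View pics/t6.png

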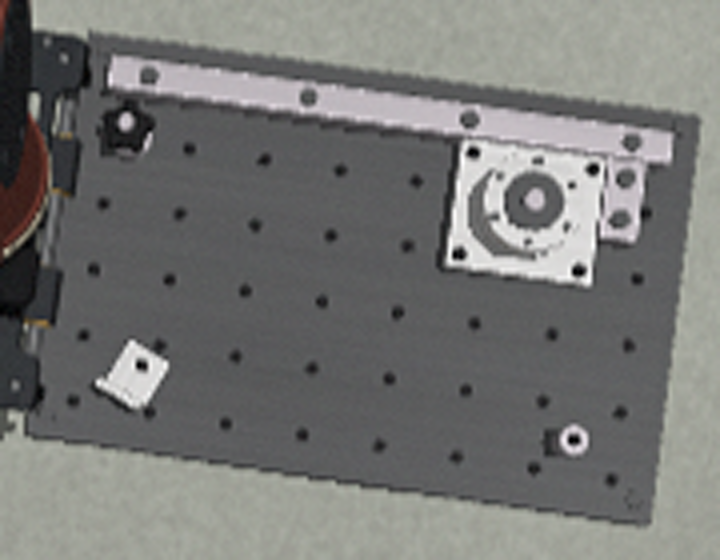

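The drive at (525,213) sits square in the corner: its front edge is at 10.4 mm against a 10 mm target, with 0.2° of skew. The bracket at (133,375) and standoff at (573,440) have not moved, and the hand is clear.

```bash
python3 -c "
from bench import bot
print(bot.job_done())"
```

```text
the job is handed in; nothing more can be done
None
```

The job is handed in, though the hand-in returned no verdict: the drive unit sits flush against the fence and the end stop, about 0.2° off square by the top camera, with the highest push force read at about 12 N, the bracket and standoff unmoved and the hand clear.

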